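Pin the dry-fitted timber joint

TASK

Two timbers are dry-fitted crosswise on the bench. Take the long tapered pin with the tall wooden grip from the pin rack and push it down through the holes where the two timbers cross, so that it pins both together. Keep hold of it until its steel collar rests flat on the upper timber, fully home, then let go and leave it standing there.

Things in the scene. Friction and masses are not known exactly. Their poses are not given: they have to be found in the camera images.
- pin_grip (a point): Long joint pin: middle of its round wooden grip (30 mm across, 70 tall), on the axis, z up. It is 45 mm above the underside of the steel collar (52 mm across, 10 thick) and 130 mm above the tip of the tapered round steel shank (85 mm long, 12 mm across at the tip, 28 at the collar). About 0.3 kg. Hangs upright by its collar in one of the rack's three holes.
- rack: Plywood pin rack, fixed; origin under its centre. 270 mm along y, 70 along x, top 95 mm high, three 35 mm holes in a row along y at -90, 0, 90 mm. Any one holds the long pin (80 mm above the top); the others hold a stub pin (like it, but only 40 mm above the top) and a mushroom-headed awl (51 mm). Free space on both x sides.
- rail_hole (a point): Centre of the 35 mm round hole through the upper timber, at its top face, 95 mm above the bench, z up. This loose pale rail (240 mm along y, 88 wide, 40 thick, about 0.6 kg) sits in a 12 mm deep housing across the lower timber. Pin home: collar flat on this face, so pin_grip 45 mm above this point.
- timber_hole (a point): Centre of the matching 35 mm through hole (30 deep, 25 free below) in the fixed darker lower timber, 55 mm above the bench, hidden under the rail and within 6 mm of its hole; x runs along the timber (320 x 90 mm). Its other, uncovered hole 85 mm to -x is not to be used. A steel holdfast 120 mm high stands at its +x end.

How it is judged (in metres and radians):
On the way:
1. the pin is home through both timbers while the gripper still holds it (z of pin_grip in the frame of rail_hole between 0.036 and 0.054 m and horizontal distance between pin_grip and rail_hole below 0.015 m and angle between pin_grip's own z axis and vertical below 0.18 rad and horizontal distance between rail_hole and timber_hole below 0.012 m and contact force between the fingers and pin above 0.5 N), for 0.1 s.
At the end, for the whole second after the job is handed in: The long pin stands at rest, released, in the hole where the timbers cross: its collar on the top of the rail to within 9 mm, its axis within 15 mm of the centre of the rail's hole and within 10 degrees of upright, and the rail's hole within 12 mm of the hole below it (z of pin_grip in the frame of rail_hole between 0.036 and 0.054 m and horizontal distance between pin_grip and rail_hole below 0.015 m and angle between pin_grip's own z axis and vertical below 0.18 rad and horizontal distance between rail_hole and timber_hole below 0.012 m and linear speed of pin below 0.02 m/s); the robot touches nothing.
It also fails if it takes over 38 s, if anything falls off the work surface, if the arm or the gripper's body presses on something with over 40 N, if the wrist force passes 120 N, or if a joint passes its speed limit or range.

ROBOT

A 6-joint arm with a two-finger parallel gripper is mounted at the origin on the work surface. World frame = base frame: x ahead of the robot, y to its left, z up, the work surface at z = 0. Lengths are in mm, angles in rad, forces in N, time in s.
With the tool pointing down it reaches from about 350 to 875 mm from the base axis. Payload 4.2 kg.
Tool frame: the origin (TCP) lies at the very end of the fingers, on their centre line; the grasp point (between the pads) lies 19 mm behind it (arm.grasp_offset is the distance from the TCP to the grasp point, in mm); z points along the fingers, y is the direction in which the jaws open and shut (so a half turn about z gives the same grasp; the last joint's range is limited). The gripper opens to 85 mm and grips with 20 to 120 N. Pads are 22 mm wide; open, the fingers measure 114 mm over their backs; the gripper's body (76 mm by 85 mm) begins 54 mm behind the grasp point. The pads swing forward as they close: fully open they stand 13 mm farther back than shut.
Start: joints at [1.499, 0.385, 0.008, 0, -1.194, -0.259], TCP at [202.967, 591.104, 231.312] pointing down, gripper open.
Joint ranges: [-3.14, 3.14], [-1.21, 2.06], [-1.07, 1.41], [-3.16, 2.05], [-2.99, -0.16], [-3.1, 3.1]. Speed limits (rad/s): [2.79, 2.79, 3.14, 3.14, 3.14, 3.14].

INTERFACE

Orientations are given as a unit quaternion [x, y, z, w].
In Python, from bench import arm gives the robot as it stands.
- The arm moves only by the tool arm_command, never from a script. Its argument "commands" is one flat list of numbers, 4 for each row, row after row: the shift along the tool's x, y, z in m, then the turn about the tool's z in degrees. In form: [tx, ty, tz, roll, tx, ty, tz, roll, ...]. A call has exactly 5 rows; each row shifts and turns the pose as measured when the row begins, along the tool's axes as they then stand; what a row does not reach is not made up. A row lasts 1/10 s, in which the tool goes at most 50 mm and 8.59 degrees, less where a joint would pass 70% of its speed; a pose out of reach is approached as far as the arm can. A call with a gripper value outside its range is refused whole. "jaw" is the opening, from 0 (shut) to 1 (fully open), set as the call begins (left out, the last holds). The fingers move at their own pace and stop on an object; the grip force is fixed at half the most. Time passes only in rows, so rows that do not move let the fingers close, or fill a call up. It gives the time, the measured TCP pose, the force and the opening at its end, in the units of the state.
- arm.read_state(): the state, without advancing time (a new reading comes with each control period).
- arm.get_image(name): name is "scene" or "side" or "wrist"; returns the picture (384x512x3 uint8, red, green, blue); there is no depth.
- arm.camera_info(name): a dict with "camera_matrix" (3x3 intrinsics, pixels), "world_from_camera" (4x4, takes a point from camera to world coordinates). Camera axes: x right, y down, z forward; pixel columns grow to the right and rows downward; lengths in mm; the calibration is good to about 2 mm. A picture is of the moment at which its call begins: read the wrist's pose just before it. camera_info takes no time and is no camera call; for the wrist camera it gives the pose at the moment of the call.
- arm.job_done(): hands the job in, once; it reports no verdict.
Trained networks look in the newest picture that a camera, given by its name, has taken for a name from the list of things; names that differ only in an ending like _2 or _b are one class to them, and where a whole thing is asked for, a point or a joint stands for the part that bears it (a point fixed in the world has none). Each returns a list of dicts, best first, with "confidence" (0 to 1); they miss things now and then, are a little off and sometimes report something else, mostly with a low value. They report only what shows in the picture. A call takes as long as a camera call.
- arm.regions_of(camera, target): "mask" (384x512 bool, what is visible of it).
- arm.place_of(camera, target): "centre" ([x, y, z] in mm, in the coordinates of the camera as it stood for that picture, good to about 4 mm: a listed point, or the origin of a listed thing).
The state is a dict: "clock": time; "joints": joint angles; "joint_vel": joint speeds; "joint_efforts": joint torques, N m; "position": TCP position; "ee_rot": TCP orientation; "contact_force": force on the tool from outside, world axes, zero at the start; "wrist_torque": the same for the moment, N m; "gripper_width": finger opening in mm.
Only numpy, scipy, OpenCV 4.12 (cv2) and the standard library are available. Lean on these libraries where they do the work, as an engineer would, in place of code of your own. Each camera call takes 0.05 s, during which the arm holds its last target.

## Working session

There is one attempt and no reset: what is moved stays moved. The work goes in short steps, Python scripts to look and compute and a tool call to move; the robot and the scene stay as the last step left them, time stands still between calls to the robot, and variables do not carry over. Pictures are saved under pics/ and viewed, and the job is handed in when it is done.

Besides the shell and the picture viewer there is one more tool, called after "Request:" as name(argument=value, ...), one argument or row to a line, values as JSON. arm_command: Moves the arm, as the interface text tells. Its arguments: {"type":"object","properties":{"commands":{"type":"array"},"jaw":{"type":"number"}},"required":["commands"]}

```bash
ls; mkdir -p pics
cat > h.py <<'E'
from bench import arm
import cv2, numpy as np
def shot(n,f):
    im=arm.get_image(n); cv2.imwrite('pics/'+f,cv2.cvtColor(im,cv2.COLOR_RGB2BGR)); return im
def cam(n):
    i=arm.camera_info(n); return np.array(i["camera_matrix"]),np.array(i["world_from_camera"])
def towor(W,p): return (W@np.r_[p,1])[:3]
def ray(n,u,v):
    K,W=cam(n); d=W[:3,:3]@np.linalg.inv(K)@[u,v,1]; return W[:3,3],d/np.linalg.norm(d)
def at_z(n,u,v,z):
    o,d=ray(n,u,v); return o+d*(z-o[2])/d[2]
def proj(n,P):
    K,W=cam(n); p=np.linalg.inv(W)@np.r_[P,1]; q=K@p[:3]; return q[:2]/q[2]
def tri(*r):
    A=0;b=0
    for o,d in r:
        M=np.eye(3)-np.outer(d,d);A=A+M;b=b+M@o
    return np.linalg.solve(A,b)
E
python3 - <<'E'
from h import *
np.set_printoptions(precision=2,suppress=True)
print(arm.read_state())
for n in ("scene","side","wrist"):
    shot(n,n+"0.png"); K,W=cam(n); print(n,K,W)
    for t in ("pin_grip","rack","rail_hole","timber_hole"):
        if n=="wrist" and t!="x": pass
        for r in arm.place_of(n,t)[:3]: print(n,t,round(r["confidence"],2),towor(W,r["centre"]))
E
```

```text
pics
{'clock': 0.0, 'joints': array([ 1.5 ,  0.39,  0.01, -0.  , -1.19, -0.26]), 'joint_vel': array([ 0., -0.,  0.,  0., -0., -0.]), 'joint_efforts': array([ -0.  , -39.23,  18.84,   4.19,  -0.  ,  -0.  ]), 'position': array([202.79, 590.58, 230.24]), 'ee_rot': array([ 0.99, -0.16, -0.  ,  0.  ]), 'contact_force': array([ 0.15, -0.16,  1.33]), 'wrist_torque': array([-0.03,  0.02,  0.03]), 'gripper_width': 85.46752985929248}
scene [[417.88   0.   257.29]
 [  0.   417.88 194.27]
 [  0.     0.     1.  ]] [[   0.55    0.61   -0.57 1004.53]
 [   0.84   -0.38    0.39 -342.55]
 [   0.02   -0.69   -0.72  694.89]
 [   0.      0.      0.      1.  ]]
scene pin_grip 0.95 [ 536.25 -326.39  140.2 ]
scene rack 0.81 [ 555.96 -235.9    -3.06]
scene rail_hole 0.93 [549.63 172.41  93.19]
side [[416.34   0.   249.64]
 [  0.   416.34 183.88]
 [  0.     0.     1.  ]] [[ -0.98  -0.11   0.18 369.93]
 [ -0.22   0.48  -0.85 780.82]
 [  0.01  -0.87  -0.49 572.3 ]
 [  0.     0.     0.     1.  ]]
side pin_grip 0.75 [ 537.49 -323.64  138.85]
side rack 0.85 [ 555.37 -233.26   -1.64]
side rail_hole 0.98 [550.44 172.09  91.97]
wrist [[293.61   0.   253.8 ]
 [  0.   293.61 193.17]
 [  0.     0.     1.  ]] [[ -0.32  -0.91  -0.25 268.27]
 [ -0.95   0.31   0.09 570.45]
 [  0.     0.27  -0.96 372.81]
 [  0.     0.     0.     1.  ]]
```

View pics/scene0.png

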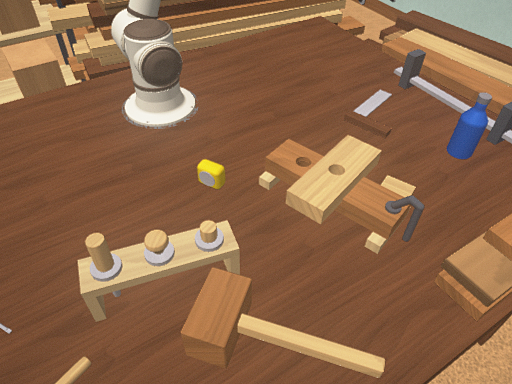

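View pics/side0.png

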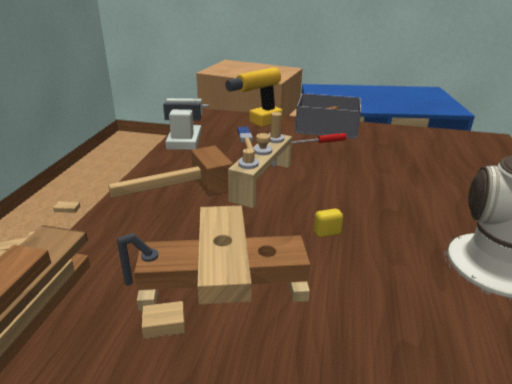

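View pics/wrist0.png

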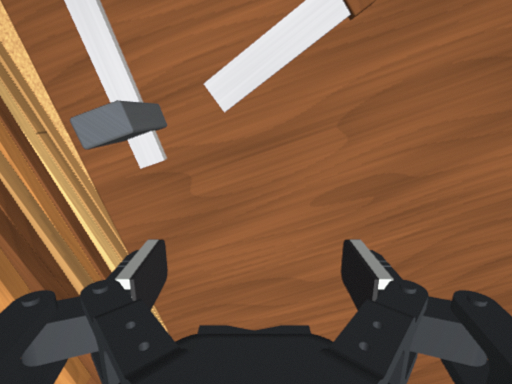

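Scene view: the tall grip is the left pin at about (97,250), at the -y end of the rack. The rail hole is at about (337,169), and the decoy timber hole is at (303,161). In the side view the rail hole is at (223,240) and the tall grip at (276,125). The wrist view shows only bare bench and tools. Next I'll write a move planner and head for a wrist look at the rail hole.

```bash
cat >> h.py <<'E'
from scipy.spatial.transform import Rotation as R
def plan(target,yaw=None,step=0.045,dang=8.0):
    s=arm.read_state(); p=np.array(s["position"])/1000; Rm=R.from_quat(s["ee_rot"]).as_matrix()
    y0=np.arctan2(Rm[1,0],Rm[0,0]); 
    print("pos",(p*1000).round(1),"yaw",round(y0,3),"tilt",Rm[:,2].round(3),"t",s["clock"],"F",np.round(s["contact_force"],1),"w",round(s["gripper_width"],1),"j",np.round(s["joints"],2))
    d=np.array(target)/1000-p; dy=0 if yaw is None else (yaw-y0+np.pi)%(2*np.pi)-np.pi
    n=int(max(np.ceil(np.linalg.norm(d)/step),np.ceil(abs(np.degrees(dy))/dang),1)); n=-(-n//5)*5
    r=-np.degrees(dy)/n; out=[]
    for k in range(n):
        y=y0+dy*k/n; Q=np.array([[np.cos(y),np.sin(y),0],[np.sin(y),-np.cos(y),0],[0,0,-1]])
        t=Q.T@(d/n); out.append([round(float(x),4) for x in t]+[round(float(r),2)])
    for o in out: print(o)
E
python3 - <<'E'
from h import *
plan([550,240,300],-1.78)
# rail direction: scene top corners at z=95 -> rough check
for uv in [(287,191),(353,136),(381,155),(322,212)]: print(at_z("scene",*uv,95).round(0))
for z,uv in [(55,(289,140)),(55,(266,159))]: print(at_z("scene",*uv,z).round(0))
print(tri(ray("scene",337,169),ray("side",223,240)))
E
```

```text
pos [203.  591.1 231.3] yaw -0.331 tilt [-0.  0. -1.] t 0.75 F [-1.4 -0.2 -0.3] w 85.1 j [ 1.5   0.38  0.01 -0.   -1.19 -0.26]
[0.0295, 0.0146, -0.0046, 5.54]
[0.0308, 0.0117, -0.0046, 5.54]
[0.0317, 0.0087, -0.0046, 5.54]
[0.0324, 0.0056, -0.0046, 5.54]
[0.0328, 0.0024, -0.0046, 5.54]
[0.0329, -0.0007, -0.0046, 5.54]
[0.0327, -0.0039, -0.0046, 5.54]
[0.0321, -0.007, -0.0046, 5.54]
[0.0313, -0.0101, -0.0046, 5.54]
[0.0302, -0.0131, -0.0046, 5.54]
[0.0288, -0.0159, -0.0046, 5.54]
[0.0271, -0.0186, -0.0046, 5.54]
[0.0252, -0.0212, -0.0046, 5.54]
[0.023, -0.0235, -0.0046, 5.54]
[0.0207, -0.0256, -0.0046, 5.54]
[550.  41.  95.]
[487. 277.  95.]
[571. 284.  95.]
[632.  65.  95.]
[381. 174.  55.]
[409.  87.  55.]
[552.19503847 172.00889431  92.97099461]
```

Request:
arm_command(
  commands=[0.0295, 0.0146, -0.005, 5.5, 0.031, 0.012, -0.005, 5.5, 0.032, 0.009, -0.005, 5.5, 0.0325, 0.0055, -0.005, 5.5, 0.033, 0.0025, -0.005, 5.5],
  jaw=1,
)

```text
clock: 1.25
position: [319.2, 471.6, 255.5]
ee_rot: [0.917, -0.4, 0.0, 0.001]
contact_force: [0.2, 0.2, -0.1]
gripper_width: 85.6
```

Request:
arm_command(
  commands=[0.033, -0.0005, -0.005, 5.5, 0.0325, -0.004, -0.005, 5.5, 0.032, -0.007, -0.005, 5.5, 0.0315, -0.01, -0.005, 5.5, 0.03, -0.013, -0.005, 5.5],
)

```text
clock: 1.75
position: [436.7, 347.3, 282.7]
ee_rot: [0.789, -0.614, 0.0, -0.0]
contact_force: [0.6, 0.3, 1.1]
gripper_width: 85.7
```

Request:
arm_command(
  commands=[0.029, -0.016, -0.005, 5.5, 0.027, -0.0185, -0.005, 5.5, 0.025, -0.021, -0.005, 5.5, 0.023, -0.0235, -0.005, 5.5, 0.021, -0.0255, -0.005, 5.5],
)

```text
clock: 2.25
position: [552.2, 220.8, 309.9]
ee_rot: [-0.613, 0.79, -0.0, 0.001]
contact_force: [0.3, 0.5, 0.9]
gripper_width: 85.1
```

Run:
```python
from h import *
plan([540,-250,290],-1.78)
shot("wrist","w1.png");K,W=cam("wrist");print(W.round(2))
for t in ("rail_hole","timber_hole"):
    for r in arm.place_of("wrist",t)[:2]: print(t,round(r["confidence"],2),towor(W,r["centre"]))
```

```text
pos [552.2 220.8 309.9] yaw -1.822 tilt [ 0.002  0.002 -1.   ] t 2.25 F [0.3 0.5 0.9] w 85.1 j [ 0.65  0.29  0.06  0.   -1.34 -0.9 ]
[0.0306, -0.007, 0.0013, -0.16]
[0.0306, -0.0069, 0.0013, -0.16]
[0.0306, -0.0068, 0.0013, -0.16]
[0.0307, -0.0068, 0.0013, -0.16]
[0.0307, -0.0067, 0.0013, -0.16]
[0.0307, -0.0066, 0.0013, -0.16]
[0.0307, -0.0065, 0.0013, -0.16]
[0.0307, -0.0064, 0.0013, -0.16]
[0.0308, -0.0063, 0.0013, -0.16]
[0.0308, -0.0062, 0.0013, -0.16]
[0.0308, -0.0062, 0.0013, -0.16]
[0.0308, -0.0061, 0.0013, -0.16]
[0.0308, -0.006, 0.0013, -0.16]
[0.0308, -0.0059, 0.0013, -0.16]
[0.0309, -0.0058, 0.0013, -0.16]
[[-9.7000e-01  2.4000e-01  7.0000e-02  5.3781e+02]
 [ 2.5000e-01  9.3000e-01  2.6000e-01  1.5332e+02]
 [-0.0000e+00  2.7000e-01 -9.6000e-01  4.5209e+02]
 [ 0.0000e+00  0.0000e+00  0.0000e+00  1.0000e+00]]
rail_hole 0.78 [557.03851559 170.19918009  94.40243349]
timber_hole 0.65 [556.14442942 169.58351179  51.38114152]
```

View pics/w1.png

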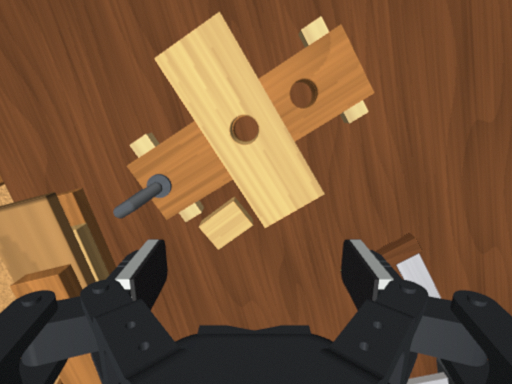

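The wrist view shows the rail hole at about (245,129), the decoy hole at (303,93) and the holdfast at (158,186). I'll zoom on the hole.

Run:
```python
from h import *
im=cv2.imread('pics/w1.png')[104:154,212:278]
cv2.imwrite('pics/w1z.png',cv2.resize(im,None,fx=10,fy=10,interpolation=cv2.INTER_CUBIC))
shot("wrist","w1b.png");print(cam("wrist")[1][:3,3], arm.read_state()["position"])
K,W=cam("wrist")
for t in ("rail_hole",):
    for r in arm.regions_of("wrist",t)[:1]:
        print(r["confidence"],r["mask"].sum())
print(at_z("wrist",245,129,95),[proj("wrist",p) for p in ([551,172,95],[551,172,55])])
```

```text
[535.42179429 156.58653517 450.68561677] [551.57570944 221.3886237  309.32624855]
0.57 14571
[550.62074004 174.6239854   95.        ] [array([244.13104266, 126.882054  ]), array([245.13031753, 125.28021   ])]
```

View pics/w1z.png

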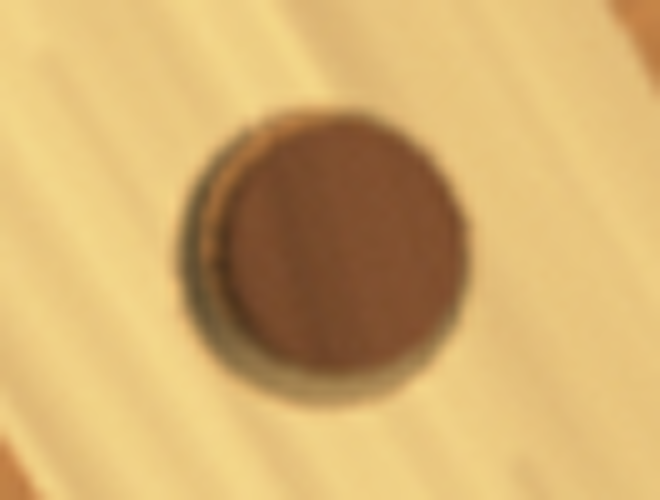

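View pics/w1b.png

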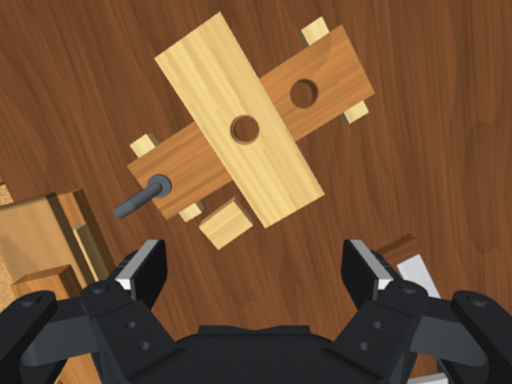

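Run:
```python
from h import *
print("rail",at_z("wrist",244.1,129.2,95),"timber",at_z("wrist",246.3,128.5,25))
print("tri3",tri(ray("scene",337,169),ray("side",223,240),ray("wrist",244.1,129.2)))
# refine via ellipse in scene/side zooms
for n,(u,v) in {"scene":(337,169),"side":(223,240)}.items():
    im=cv2.imread(f'pics/{n}0.png')[v-20:v+20,u-25:u+25]
    cv2.imwrite(f'pics/{n}z.png',cv2.resize(im,None,fx=10,fy=10,interpolation=cv2.INTER_CUBIC))
a=cv2.imread('pics/scenez.png');b=cv2.imread('pics/sidez.png');cv2.imwrite('pics/zz.png',np.vstack([a,b])[:, :][::1])
```

```text
rail [551.71399307 174.58817036  95.        ] timber [551.72180418 177.83982108  25.        ]
tri3 [551.8273282  173.36649038  93.06520535]
```

View pics/zz.png

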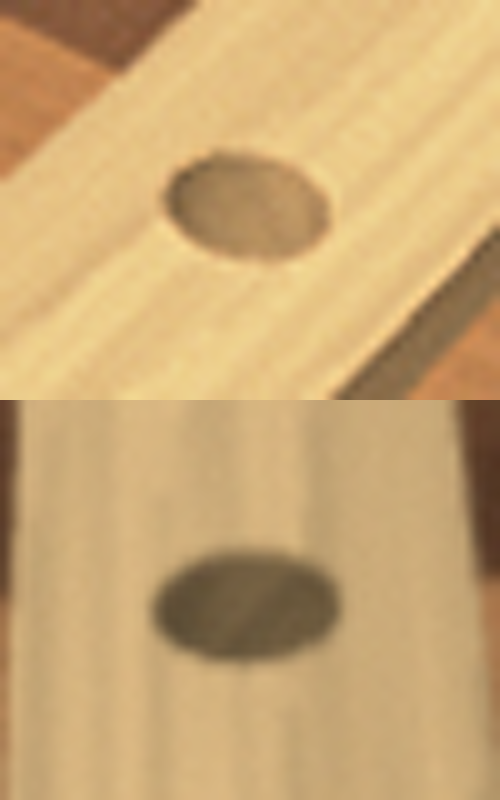

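The scene hole centre is at (336.2,169.1) and the side one at (222.2,240.1). The holes line up to about 3 mm. Now moving to the pin.

Request:
arm_command(
  commands=[0.0306, -0.007, 0.001, 0, 0.0306, -0.007, 0.001, 0, 0.0306, -0.007, 0.001, 0, 0.0306, -0.007, 0.001, 0, 0.0306, -0.007, 0.001, 0],
)

```text
clock: 3.0
position: [545.2, 69.3, 302.3]
ee_rot: [-0.622, 0.783, 0.001, 0.001]
contact_force: [-0.0, -0.0, 0.3]
gripper_width: 85.6
```

Request:
arm_command(
  commands=[0.0306, -0.007, 0.001, 0, 0.0306, -0.007, 0.001, 0, 0.0306, -0.007, 0.001, 0, 0.0306, -0.007, 0.001, 0, 0.0306, -0.007, 0.001, 0],
)

```text
clock: 3.5
position: [542.8, -87.0, 297.1]
ee_rot: [-0.628, 0.778, 0.001, 0.001]
contact_force: [0.7, 0.3, -0.4]
gripper_width: 85.3
```

Request:
arm_command(
  commands=[0.0306, -0.007, 0.001, 0, 0.0306, -0.007, 0.001, 0, 0.0306, -0.007, 0.001, 0, 0.0306, -0.007, 0.001, 0, 0, 0, 0, 0],
)

```text
clock: 4.0
position: [544.0, -213.1, 291.9]
ee_rot: [-0.632, 0.775, 0.002, 0.001]
contact_force: [-0.2, 0.4, 0.5]
gripper_width: 84.9
```

Run:
```python
from h import *
print("railhole",tri(ray("scene",336.2,169.1),ray("side",222.2,240.1)), at_z("scene",336.2,169.1,95),at_z("side",222.2,240.1,95))
plan([537,-325,180],-1.78)
shot("wrist","w2.png");K,W=cam("wrist")
for t in ("pin_grip",):
    for r in arm.place_of("wrist",t)[:2]: print(t,round(r["confidence"],2),towor(W,r["centre"]))
print(proj("wrist",[537,-325,175]),proj("wrist",[537,-325,105]))
```

```text
railhole [552.67763115 171.03438673  92.55565215] [552.94963622 168.58855824  95.        ] [552.87715    175.30405073  95.        ]
pos [ 544.  -213.1  291.9] yaw -1.772 tilt [-0.001  0.004 -1.   ] t 4.0 F [-0.2  0.4  0.5] w 84.9 j [-0.1   0.28  0.01 -0.   -1.3  -0.1 ]
[0.0222, -0.0031, 0.0224, 0.09]
[0.0222, -0.0031, 0.0224, 0.09]
[0.0222, -0.0032, 0.0224, 0.09]
[0.0222, -0.0032, 0.0224, 0.09]
[0.0222, -0.0032, 0.0224, 0.09]
pin_grip 0.73 [ 532.09042123 -322.77137052  139.82819707]
pin_grip 0.67 [ 559.43709744 -235.58965946   -3.67092682]
[234.90786002  50.70690579] [239.00842789  63.88378696]
```

View pics/w2.png

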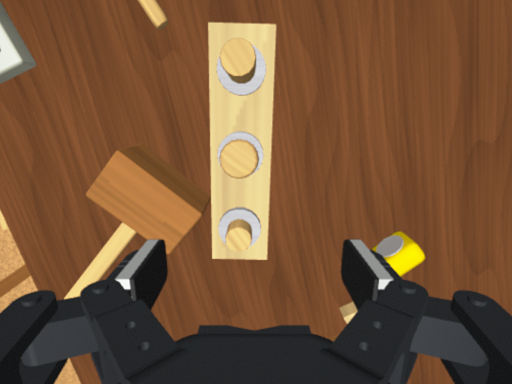

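The wrist view shows the long pin's grip top at about (238,55) and its collar at (241,70), with the awl at (240,157) and the stub at (240,232). The jaws open across the rack, as I want. The wrist and fixed cameras differ by about 3 mm, so I'll move above the pin and check against the fingers.

Request:
arm_command(
  commands=[0.022, -0.003, 0.016, 0, 0.022, -0.003, 0.016, 0, 0.022, -0.003, 0.016, 0, 0.022, -0.003, 0.016, 0, 0.018, -0.003, 0.014, 0],
)

```text
clock: 4.6
position: [542.8, -310.2, 216.1]
ee_rot: [-0.64, 0.768, -0.001, 0.005]
contact_force: [-0.2, -0.3, -0.8]
gripper_width: 85.3
```

Run:
```python
from h import *
plan([535.5,-323,126],-1.78)
shot("wrist","w3.png");K,W=cam("wrist")
for t in ("pin_grip",):
    for r in arm.place_of("wrist",t)[:2]: print(t,round(r["confidence"],2),towor(W,r["centre"]))
print(proj("wrist",[535.5,-323,175]))
s=arm.read_state()["position"]; print(proj("wrist",s),proj("wrist",np.r_[s[:2],175]))
```

```text
pos [ 542.8 -310.2  216.1] yaw -1.752 tilt [ 0.009  0.004 -1.   ] t 4.6 F [-0.2 -0.3 -0.8] w 85.3 j [-0.26  0.39 -0.02 -0.01 -1.15  0.09]
[0.0028, 0.001, 0.018, 0.33]
[0.0028, 0.001, 0.018, 0.33]
[0.0028, 0.001, 0.018, 0.33]
[0.0028, 0.0009, 0.018, 0.33]
[0.0028, 0.0009, 0.018, 0.33]
pin_grip 0.95 [ 533.38190631 -322.07696872  135.13357428]
[260.77634886 197.12904795]
[254.86289922 242.95184172] [254.8550214  216.82340599]
```

View pics/w3.png

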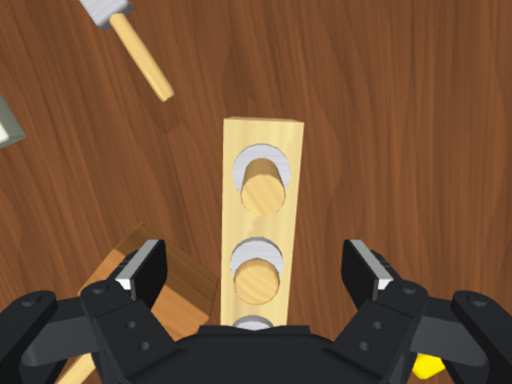

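The grip top is at (263,196), against a predicted (261,197), which puts the pin at about (534,-322.5). Descending.

Request:
arm_command(
  commands=[0.0045, 0.002, 0.008, 0.4, 0.0045, 0.002, 0.008, 0.4, 0.002, 0.002, 0.015, 0.4, 0, 0.0, 0.02, 0, 0, 0, 0.02, 0],
)

```text
clock: 5.2
position: [537.8, -316.1, 146.0]
ee_rot: [-0.634, 0.774, -0.004, 0.007]
contact_force: [-0.1, -0.1, 0.5]
gripper_width: 85.5
```

Run:
```python
from h import *
plan([534,-322.5,123],-1.78)
shot("wrist","w4.png")
```

```text
pos [ 537.8 -316.1  146. ] yaw -1.769 tilt [ 0.016  0.001 -1.   ] t 5.2 F [-0.1 -0.1  0.5] w 85.5 j [-0.28  0.45 -0.12 -0.01 -0.99  0.08]
[0.0014, 0.0005, 0.0046, 0.13]
[0.0014, 0.0005, 0.0046, 0.13]
[0.0014, 0.0005, 0.0046, 0.13]
[0.0014, 0.0005, 0.0046, 0.13]
[0.0014, 0.0005, 0.0046, 0.13]
```

View pics/w4.png

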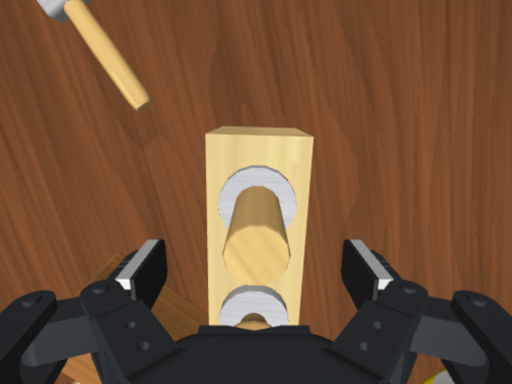

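The pin is centred between the jaws (258 against 254) and needs about 6 mm more along tool x. Finishing the descent.

Request:
arm_command(
  commands=[0.002, 0.0006, 0.006, 0, 0.002, 0.0006, 0.006, 0, 0.0015, 0.0006, 0.006, 0, 0.001, 0.0005, 0.004, 0, 0.001, 0.0005, 0.002, 0],
)

```text
clock: 5.75
position: [532.8, -321.1, 118.7]
ee_rot: [-0.634, 0.773, -0.003, 0.006]
contact_force: [0.1, -0.3, 0.7]
gripper_width: 85.8
```

Run:
```python
from h import *
plan([534,-322.5,123],-1.78)
```

```text
pos [ 532.8 -321.1  118.7] yaw -1.767 tilt [ 0.013  0.003 -1.   ] t 5.75 F [ 0.1 -0.3  0.7] w 85.8 j [-0.29  0.47 -0.15 -0.01 -0.94  0.09]
[0.0002, -0.0003, -0.0009, 0.15]
[0.0002, -0.0003, -0.0009, 0.15]
[0.0002, -0.0003, -0.0009, 0.15]
[0.0002, -0.0003, -0.0009, 0.15]
[0.0002, -0.0003, -0.0009, 0.15]
```

Request:
arm_command(
  commands=[0.001, 0, -0.004, 0, 0, 0, 0, 0, 0, 0, 0, 0, 0, 0, 0, 0, 0, 0, 0, 0],
  jaw=0,
)

```text
clock: 6.25
position: [533.8, -323.1, 124.6]
ee_rot: [-0.634, 0.773, -0.005, 0.007]
contact_force: [0.1, -0.8, -1.5]
gripper_width: 28.7
```

Request:
arm_command(
  commands=[0, 0, 0, 0, 0, 0, 0, 0, 0, 0, 0, 0, 0, 0, 0, 0, 0, 0, 0, 0],
)

```text
clock: 6.75
position: [533.8, -323.1, 124.6]
ee_rot: [-0.634, 0.773, -0.005, 0.007]
contact_force: [0.7, -0.4, -0.0]
gripper_width: 28.7
```

Run:
```python
from h import *
plan([534,-322.5,300],-1.78)
shot("wrist","w5.png")
```

```text
pos [ 533.8 -323.1  124.6] yaw -1.767 tilt [ 0.017  0.001 -1.   ] t 6.75 F [ 0.7 -0.4 -0. ] w 28.7 j [-0.29  0.47 -0.14 -0.01 -0.94  0.1 ]
[-0.0001, -0.0, -0.0351, 0.15]
[-0.0001, -0.0, -0.0351, 0.15]
[-0.0001, -0.0, -0.0351, 0.15]
[-0.0001, -0.0, -0.0351, 0.15]
[-0.0001, -0.0, -0.0351, 0.15]
```

View pics/w5.png

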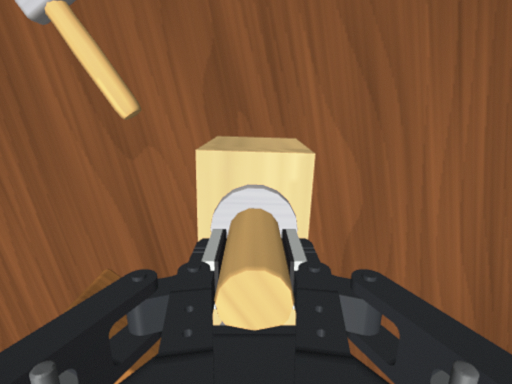

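The jaws have closed on the grip (28.7 mm) and it sits centred in the pads. Rack top and rail top are both 95 mm, so home should again be TCP z of about 124.6. Lifting straight up.

Request:
arm_command(
  commands=[0, 0, -0.015, 0, 0, 0, -0.03, 0, 0, 0, -0.036, 0, 0, 0, -0.036, 0, 0, 0, -0.036, 0],
)

```text
clock: 7.3
position: [525.6, -320.1, 269.5]
ee_rot: [-0.633, 0.774, 0.009, 0.001]
contact_force: [0.7, 0.5, -3.0]
gripper_width: 28.9
```

Run:
```python
from h import *
plan([552,172,300],-1.78)
```

```text
pos [ 525.6 -320.1  269.5] yaw -1.77 tilt [-0.009  0.015 -1.   ] t 7.3 F [ 0.7  0.5 -3. ] w 28.9 j [-0.29  0.35  0.06 -0.01 -1.29  0.09]
[-0.0325, 0.0048, -0.002, 0.04]
[-0.0325, 0.0048, -0.002, 0.04]
[-0.0325, 0.0048, -0.002, 0.04]
[-0.0325, 0.0048, -0.002, 0.04]
[-0.0325, 0.0049, -0.002, 0.04]
[-0.0325, 0.0049, -0.002, 0.04]
[-0.0325, 0.0049, -0.002, 0.04]
[-0.0325, 0.0049, -0.002, 0.04]
[-0.0325, 0.0049, -0.002, 0.04]
[-0.0325, 0.005, -0.002, 0.04]
[-0.0325, 0.005, -0.002, 0.04]
[-0.0325, 0.005, -0.002, 0.04]
[-0.0325, 0.005, -0.002, 0.04]
[-0.0325, 0.005, -0.002, 0.04]
[-0.0325, 0.0051, -0.002, 0.04]
```

Request:
arm_command(
  commands=[-0.008, 0.001, -0.015, 0, -0.02, 0.003, -0.015, 0, -0.0325, 0.005, -0.005, 0, -0.0325, 0.005, 0, 0, -0.0325, 0.005, 0, 0],
)

```text
clock: 7.8
position: [531.7, -193.2, 309.6]
ee_rot: [-0.63, 0.777, 0.008, 0.003]
contact_force: [0.4, 0.1, -2.2]
gripper_width: 28.9
```

Request:
arm_command(
  commands=[-0.0325, 0.005, 0, 0, -0.0325, 0.005, 0, 0, -0.0325, 0.005, 0, 0, -0.0325, 0.005, 0, 0, -0.0325, 0.005, 0, 0],
)

```text
clock: 8.3
position: [536.6, -21.4, 307.7]
ee_rot: [-0.629, 0.777, 0.013, -0.0]
contact_force: [-0.2, -0.3, -2.4]
gripper_width: 28.6
```

Run:
```python
from h import *
plan([552,172,295],-1.78)
```

```text
pos [536.6 -21.4 307.7] yaw -1.781 tilt [-0.016  0.02  -1.   ] t 8.3 F [-0.2 -0.3 -2.4] w 28.6 j [ 0.25  0.2  -0.06 -0.02 -1.33 -0.45]
[-0.0385, 0.005, 0.0025, -0.01]
[-0.0385, 0.005, 0.0025, -0.01]
[-0.0385, 0.005, 0.0025, -0.01]
[-0.0385, 0.005, 0.0025, -0.01]
[-0.0385, 0.005, 0.0025, -0.01]
```

Request:
arm_command(
  commands=[-0.0385, 0.005, 0.0025, 0, -0.0385, 0.005, 0.0025, 0, -0.0385, 0.005, 0.0025, 0, -0.038, 0.005, 0.0025, 0, -0.03, 0.005, 0.0025, 0],
)

```text
clock: 8.8
position: [546.0, 171.3, 294.0]
ee_rot: [-0.629, 0.777, 0.016, -0.004]
contact_force: [0.4, -0.4, -2.6]
gripper_width: 28.7
```

Run:
```python
from h import *
plan([552,172,230],-1.78)
for n in("scene","side","wrist"): shot(n,n+"6.png")
```

```text
pos [546.  171.3 294. ] yaw -1.782 tilt [-0.026  0.02  -0.999] t 8.8 F [ 0.4 -0.4 -2.6] w 28.7 j [ 0.57  0.27  0.01 -0.03 -1.32 -0.77]
[-0.0004, -0.0011, 0.0128, -0.02]
[-0.0004, -0.0011, 0.0128, -0.02]
[-0.0004, -0.0011, 0.0128, -0.02]
[-0.0004, -0.0011, 0.0128, -0.02]
[-0.0004, -0.0011, 0.0128, -0.02]
```

View pics/scene6.png

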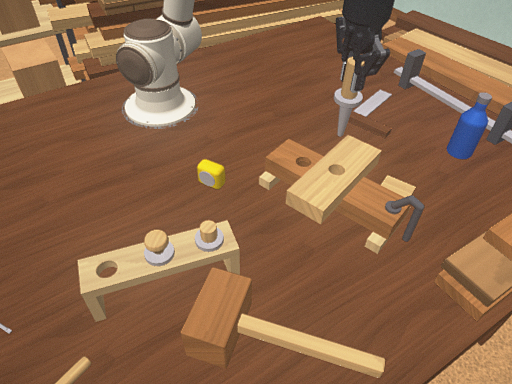

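View pics/side6.png

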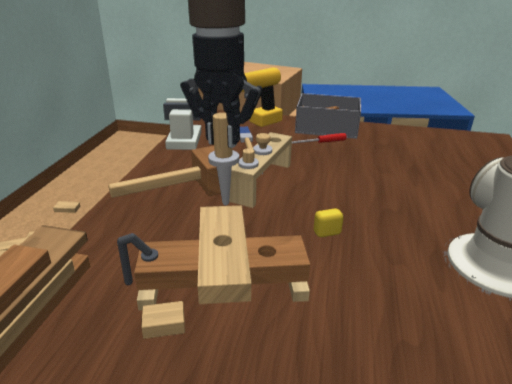

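View pics/wrist6.png

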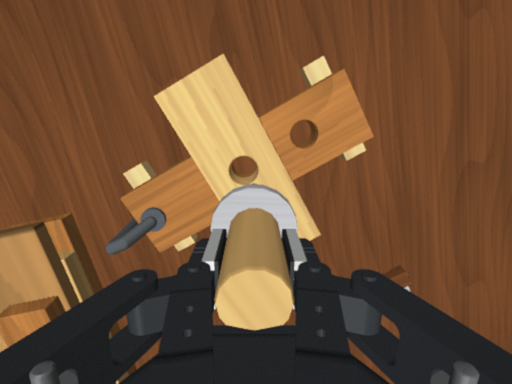

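The pin hangs near upright above the rail. The tip is at (341,136) in the scene view and (226,206) in the side view. I'll triangulate the tip and collar.

Run:
```python
from h import *
for n,(u,v) in {"scene":(345,90),"side":(223,165)}.items():
    im=cv2.imread(f'pics/{n}6.png')[v-45:v+55,u-32:u+33]
    cv2.imwrite(f'pics/{n}6z.png',cv2.resize(im,None,fx=6,fy=6,interpolation=cv2.INTER_CUBIC))
a=cv2.imread('pics/scene6z.png');b=cv2.imread('pics/side6z.png');cv2.imwrite('pics/zz6.png',np.hstack([a,b]))
```

```text
(no output)
```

View pics/zz6.png

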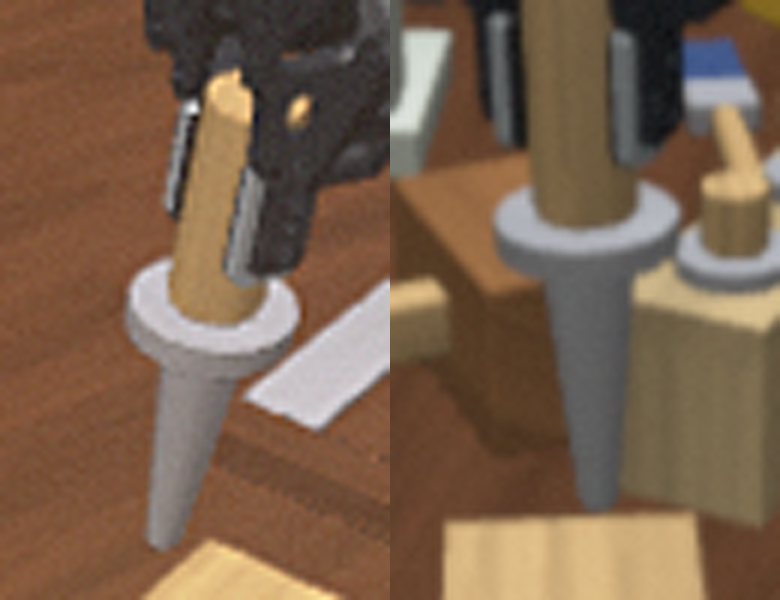

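Run:
```python
from h import *
T=tri(ray("scene",339.9,134.2),ray("side",225.2,202.8));C=tri(ray("scene",348,95.3),ray("side",223.5,155.8))
print("tip",T,"collar top",C,"axis",(C-T)/np.linalg.norm(C-T),np.linalg.norm(C-T))
H=tri(ray("scene",336.2,169.1),ray("side",222.2,240.1));print("hole",H)
print("wrist est hole w6", at_z("wrist",243.5,169.5,95), arm.read_state()["position"])
```

```text
tip [543.53351063 172.44759618 178.57189096] collar top [545.41233242 170.617752   270.34529076] axis [ 0.02046405 -0.01993058  0.99959191] 91.81086652066925
hole [552.67763115 171.03438673  92.55565215]
wrist est hole w6 [552.59450129 171.23792357  95.        ] [545.87972044 170.89410598 293.46714322]
```

The pin tip is at (543.5,172.4) and its collar at (545.4,170.6). The hole is at (552.6,171.2). I'll shift +7 mm in x and go down to just above the hole.

Run:
```python
from h import *
plan([553,171,222],None)
```

```text
pos [545.9 170.9 293.5] yaw -1.78 tilt [-0.028  0.019 -0.999] t 8.95 F [ 0.1 -0.6 -2. ] w 28.8 j [ 0.57  0.27  0.01 -0.03 -1.32 -0.77]
[-0.0003, -0.0014, 0.0143, -0.0]
[-0.0003, -0.0014, 0.0143, -0.0]
[-0.0003, -0.0014, 0.0143, -0.0]
[-0.0003, -0.0014, 0.0143, -0.0]
[-0.0003, -0.0014, 0.0143, -0.0]
```

Request:
arm_command(
  commands=[0, -0.002, 0.0143, 0, 0, -0.002, 0.0143, 0, 0, -0.002, 0.0143, 0, 0, -0.0018, 0.0143, 0, 0, -0.0018, 0.0123, 0],
)

```text
clock: 9.45
position: [552.3, 166.4, 221.7]
ee_rot: [-0.628, 0.778, 0.017, -0.005]
contact_force: [0.1, -0.1, -2.3]
gripper_width: 28.8
```

Run:
```python
from h import *
plan([553,171,160],None)
for n in("scene","side"): shot(n,n+"7.png")
for n,(u,v) in {"scene":(337,150),"side":(223,220)}.items():
    im=cv2.imread(f'pics/{n}7.png')[v-60:v+40,u-32:u+33]
    cv2.imwrite(f'pics/{n}7z.png',cv2.resize(im,None,fx=6,fy=6,interpolation=cv2.INTER_CUBIC))
a=cv2.imread('pics/scene7z.png');b=cv2.imread('pics/side7z.png');cv2.imwrite('pics/zz7.png',np.hstack([a,b]))
```

```text
pos [552.3 166.4 221.7] yaw -1.783 tilt [-0.029  0.019 -0.999] t 9.45 F [ 0.1 -0.1 -2.3] w 28.8 j [ 0.56  0.32 -0.1  -0.03 -1.16 -0.75]
[-0.0009, 0.0001, 0.0123, -0.0]
[-0.0009, 0.0001, 0.0123, -0.0]
[-0.0009, 0.0001, 0.0123, -0.0]
[-0.0009, 0.0001, 0.0123, -0.0]
[-0.0009, 0.0001, 0.0123, -0.0]
```

View pics/zz7.png

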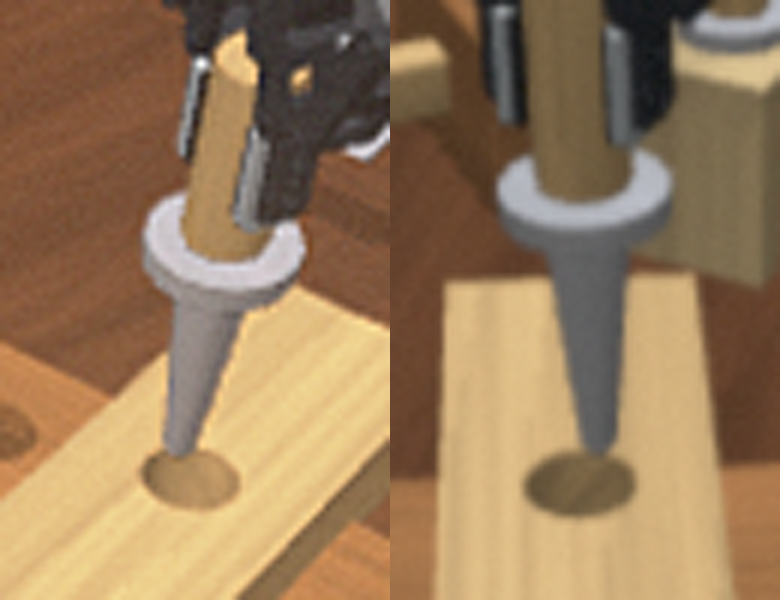

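The tip hovers just above the hole, slightly short towards -x, and TCP y is about 5 mm low. Correcting, then starting insertion.

Request:
arm_command(
  commands=[-0.004, -0.001, 0.0, 0, -0.002, -0.001, 0.01, 0, -0.001, -0.0005, 0.012, 0, -0.001, -0.0005, 0.012, 0, -0.001, -0.0005, 0.012, 0],
)

```text
clock: 10.05
position: [557.8, 176.1, 174.9]
ee_rot: [-0.628, 0.778, 0.016, -0.003]
contact_force: [-0.1, -1.0, -2.9]
gripper_width: 28.7
```

Run:
```python
from h import *
plan([553,171.5,124.5],None)
for n in("scene","side"): shot(n,n+"8.png")
for n,(u,v) in {"scene":(337,150),"side":(223,220)}.items():
    im=cv2.imread(f'pics/{n}8.png')[v-60:v+40,u-32:u+33]
    cv2.imwrite(f'pics/{n}8z.png',cv2.resize(im,None,fx=6,fy=6,interpolation=cv2.INTER_CUBIC))
a=cv2.imread('pics/scene8z.png');b=cv2.imread('pics/side8z.png');cv2.imwrite('pics/zz8.png',np.hstack([a,b]))
```

```text
pos [557.8 176.1 174.9] yaw -1.784 tilt [-0.025  0.021 -0.999] t 10.05 F [-0.1 -1.  -2.9] w 28.7 j [ 0.57  0.37 -0.15 -0.04 -1.06 -0.76]
[0.0011, 0.0007, 0.0101, -0.0]
[0.0011, 0.0007, 0.0101, -0.0]
[0.0011, 0.0007, 0.0101, -0.0]
[0.0011, 0.0007, 0.0101, -0.0]
[0.0011, 0.0007, 0.0101, -0.0]
```

View pics/zz8.png

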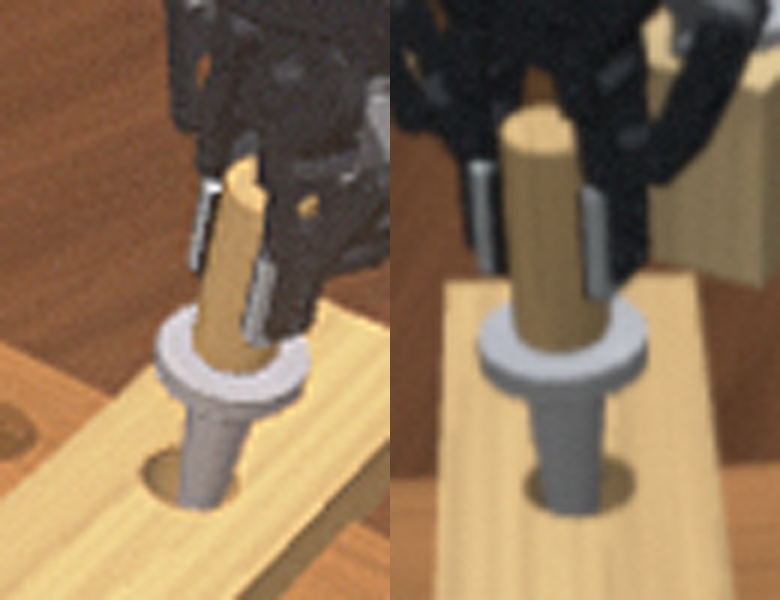

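The pin is in the hole but about 5 mm too far towards +x/+y, near the rim, with no notable contact force. Moving it back before going deeper.

Request:
arm_command(
  commands=[0.004, 0.003, 0.0, 0, 0.001, 0, 0, 0, 0, 0, 0.006, 0, 0, 0, 0.008, 0, 0, 0, 0.006, 0],
)

```text
clock: 10.65
position: [552.6, 171.6, 153.7]
ee_rot: [-0.628, 0.778, 0.016, -0.004]
contact_force: [-0.5, -0.1, -2.6]
gripper_width: 28.8
```

Run:
```python
from h import *
plan([553,171.5,124.5],None)
```

```text
pos [552.6 171.6 153.7] yaw -1.783 tilt [-0.026  0.02  -0.999] t 10.65 F [-0.5 -0.1 -2.6] w 28.8 j [ 0.56  0.38 -0.19 -0.04 -1.01 -0.76]
[0.0, -0.0001, 0.0058, -0.0]
[0.0, -0.0001, 0.0058, -0.0]
[0.0, -0.0001, 0.0058, -0.0]
[0.0, -0.0001, 0.0058, -0.0]
[0.0, -0.0001, 0.0058, -0.0]
```

The TCP is now on target. Lowering most of the remaining 29 mm, with a little drift compensation.

Request:
arm_command(
  commands=[0, -0.0003, 0.005, 0, 0, -0.0003, 0.005, 0, 0, -0.0003, 0.005, 0, 0, -0.0003, 0.004, 0, 0, 0, 0.003, 0],
)

```text
clock: 11.15
position: [553.0, 171.7, 128.8]
ee_rot: [-0.628, 0.778, 0.016, -0.005]
contact_force: [-0.3, -0.7, -2.2]
gripper_width: 28.7
```

Run:
```python
from h import *
plan([553,171.5,124.5],None)
for n in("scene","side"): shot(n,n+"9.png")
for n,(u,v) in {"scene":(337,150),"side":(223,220)}.items():
    im=cv2.imread(f'pics/{n}9.png')[v-60:v+40,u-32:u+33]
    cv2.imwrite(f'pics/{n}9z.png',cv2.resize(im,None,fx=6,fy=6,interpolation=cv2.INTER_CUBIC))
a=cv2.imread('pics/scene9z.png');b=cv2.imread('pics/side9z.png');cv2.imwrite('pics/zz9.png',np.hstack([a,b]))
```

```text
pos [553.  171.7 128.8] yaw -1.783 tilt [-0.027  0.02  -0.999] t 11.15 F [-0.3 -0.7 -2.2] w 28.7 j [ 0.56  0.41 -0.22 -0.04 -0.96 -0.75]
[0.0, -0.0, 0.0009, -0.0]
[0.0, -0.0, 0.0009, -0.0]
[0.0, -0.0, 0.0009, -0.0]
[0.0, -0.0, 0.0009, -0.0]
[0.0, -0.0, 0.0009, -0.0]
```

View pics/zz9.png

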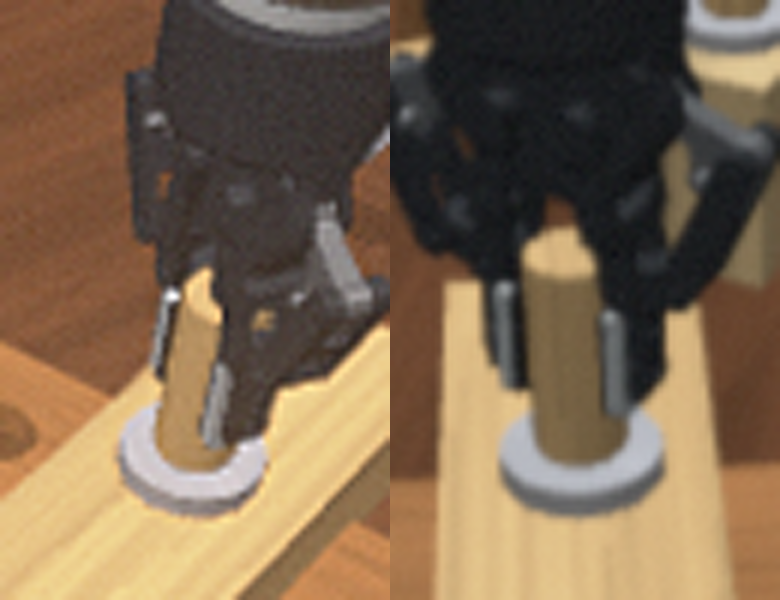

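The collar is nearly down and the pin's weight is still hanging from the gripper. Lowering the last few mm while watching the force.

Request:
arm_command(
  commands=[0, 0, 0.0015, 0, 0, 0, 0.001, 0, 0, 0, 0.001, 0, 0, 0, 0.0005, 0, 0, 0, 0, 0],
)

```text
clock: 11.75
position: [553.2, 172.0, 125.2]
ee_rot: [-0.628, 0.778, 0.016, -0.004]
contact_force: [0.5, -0.1, -2.1]
gripper_width: 28.6
```

Request:
arm_command(
  commands=[0, 0, 0.001, 0, 0, 0, 0.001, 0, 0, 0, 0.001, 0, 0, 0, 0.0005, 0, 0, 0, 0, 0],
)

```text
clock: 12.25
position: [553.3, 172.1, 124.8]
ee_rot: [-0.629, 0.778, 0.015, -0.003]
contact_force: [-1.1, 0.1, 0.7]
gripper_width: 28.6
```

Request:
arm_command(
  commands=[0, 0, 0.002, 0, 0, 0, 0.002, 0, 0, 0, 0.002, 0, 0, 0, 0.002, 0, 0, 0, 0, 0],
)

```text
clock: 12.75
position: [553.3, 172.3, 124.8]
ee_rot: [-0.63, 0.777, 0.014, -0.002]
contact_force: [-0.3, 0.7, -2.9]
gripper_width: 28.6
```

Run:
```python
from h import *
plan([553,171.5,124.5],None)
for n in("scene","side"): shot(n,n+"10.png")
for n,(u,v) in {"scene":(337,150),"side":(223,220)}.items():
    im=cv2.imread(f'pics/{n}10.png')[v-60:v+40,u-32:u+33]
    cv2.imwrite(f'pics/{n}10z.png',cv2.resize(im,None,fx=6,fy=6,interpolation=cv2.INTER_CUBIC))
a=cv2.imread('pics/scene10z.png');b=cv2.imread('pics/side10z.png');cv2.imwrite('pics/zz10.png',np.hstack([a,b]))
for n in("scene","side"):
    K,W=cam(n)
    for t in ("pin_grip","rail_hole"):
        for r in arm.place_of(n,t)[:1]: print(n,t,round(r["confidence"],2),towor(W,r["centre"]).round(1))
```

```text
pos [553.3 172.3 124.8] yaw -1.779 tilt [-0.021  0.019 -1.   ] t 12.75 F [-0.3  0.7 -2.9] w 28.6 j [ 0.57  0.41 -0.23 -0.03 -0.94 -0.75]
[0.0002, 0.0, 0.0001, -0.0]
[0.0002, 0.0, 0.0001, -0.0]
[0.0002, 0.0, 0.0001, -0.0]
[0.0002, 0.0, 0.0001, -0.0]
[0.0002, 0.0, 0.0001, -0.0]
scene pin_grip 0.78 [553.6 166.1 137.7]
scene rail_hole 0.68 [548.2 175.8  93.2]
side pin_grip 0.71 [554.3 173.6 141.2]
side rail_hole 0.66 [547.9 172.1  96.2]
```

View pics/zz10.png

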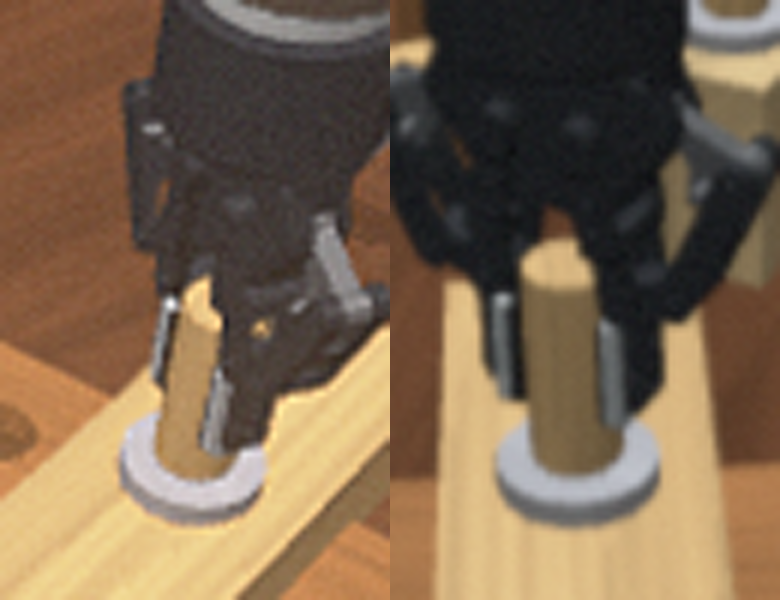

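The collar looks down on the rail, but the zero row at the end relaxes the push. I'll confirm with a push that ends under load.

Request:
arm_command(
  commands=[0, 0, 0.002, 0, 0, 0, 0.003, 0, 0, 0, 0.003, 0, 0, 0, 0.004, 0, 0, 0, 0.004, 0],
)

```text
clock: 13.55
position: [553.4, 172.6, 124.3]
ee_rot: [-0.632, 0.775, 0.012, -0.002]
contact_force: [-10.6, -0.0, 21.7]
gripper_width: 28.9
```

It is firmly seated: 22 N of reaction with z unchanged at 124.3. Relaxing, then releasing.

Request:
arm_command(
  commands=[0, 0, 0, 0, 0, 0, 0, 0, 0, 0, 0, 0, 0, 0, 0, 0, 0, 0, 0, 0],
)

```text
clock: 14.05
position: [553.5, 172.9, 124.5]
ee_rot: [-0.632, 0.775, 0.012, -0.002]
contact_force: [-2.6, 0.2, 4.5]
gripper_width: 28.5
```

Request:
arm_command(
  commands=[0, 0, 0, 0, 0, 0, 0, 0, 0, 0, 0, 0, 0, 0, 0, 0, 0, 0, 0, 0],
  jaw=1,
)

```text
clock: 14.55
position: [554.2, 172.6, 122.5]
ee_rot: [-0.632, 0.775, 0.011, -0.002]
contact_force: [-0.1, -0.3, -1.0]
gripper_width: 85.3
```

Run:
```python
from h import *
plan([553,171.5,250],None)
shot("wrist","w11.png")
```

```text
pos [554.2 172.6 122.5] yaw -1.774 tilt [-0.017  0.015 -1.   ] t 14.55 F [-0.1 -0.3 -1. ] w 85.3 j [ 0.57  0.41 -0.23 -0.03 -0.93 -0.76]
[0.0003, 0.0002, -0.0255, -0.0]
[0.0003, 0.0002, -0.0255, -0.0]
[0.0003, 0.0002, -0.0255, -0.0]
[0.0003, 0.0002, -0.0255, -0.0]
[0.0003, 0.0002, -0.0255, -0.0]
```

View pics/w11.png

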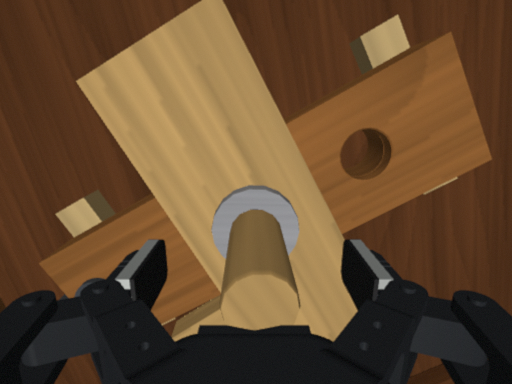

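The pin is released and standing, with the grip clear of both fingers. Lifting straight up.

Request:
arm_command(
  commands=[0, 0, -0.015, 0, 0, 0, -0.02, 0, 0, 0, -0.025, 0, 0, 0, -0.03, 0, 0, 0, -0.03, 0],
)

```text
clock: 15.1
position: [553.6, 169.4, 240.4]
ee_rot: [-0.631, 0.775, 0.013, -0.008]
contact_force: [0.5, -0.2, -0.2]
gripper_width: 84.8
```

Request:
arm_command(
  commands=[0, 0, -0.03, 0, 0, 0, -0.02, 0, 0, 0, 0, 0, 0, 0, 0, 0, 0, 0, 0, 0],
)

```text
clock: 15.6
position: [556.0, 169.1, 296.3]
ee_rot: [-0.631, 0.775, 0.012, -0.004]
contact_force: [-0.8, 0.1, 0.2]
gripper_width: 85.6
```

Run:
```python
from h import *
s=arm.read_state();print(s["position"],s["contact_force"],s["clock"])
for n in("scene","side","wrist"):
    shot(n,n+"12.png")
    K,W=cam(n)
    for t in ("pin_grip","rail_hole"):
        for r in arm.place_of(n,t)[:1]: print(n,t,round(r["confidence"],2),towor(W,r["centre"]).round(1))
a=cv2.imread('pics/scene12.png')[90:240,240:440];b=cv2.imread('pics/side12.png')[160:310,120:320]
cv2.imwrite('pics/zz12.png',cv2.resize(np.hstack([a,b]),None,fx=2,fy=2))
```

```text
[556.008556   169.1403682  296.31393731] [-0.79394     0.08010078  0.16960397] 15.6
scene pin_grip 0.73 [551.6 168.  141.2]
scene rail_hole 0.7 [550.6 175.   93.9]
side pin_grip 0.6 [554.2 173.2 138.6]
side rail_hole 0.58 [550.7 175.   95.5]
wrist pin_grip 0.78 [550.1 176.4 137.5]
```

View pics/zz12.png

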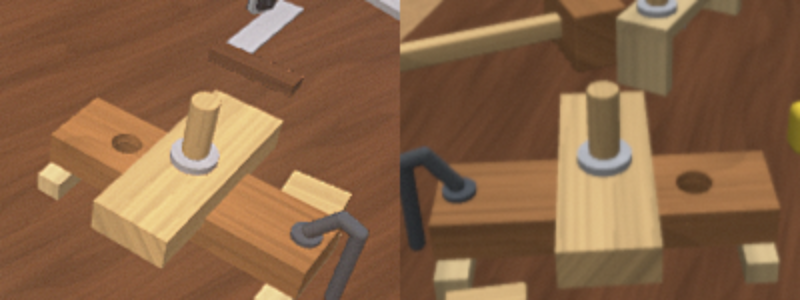

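Both views show the pin upright with its collar flat on the rail, the rail still in its housing, and the gripper clear. Handing in.

Run:
```python
from h import *
print(arm.job_done())
```

```text
the job is handed in; nothing more can be done
None
```

The long pin is home through both timbers and standing on its own, and I handed the job in at about 16 s of the 38 s allowed. No verdict was reported.

- **What I did:** I took the long pin from the -y end of the rack and lowered it through the rail and timber holes. Partway in it was about 5 mm off towards the rim, so I re-centred it before going deeper.
- **Seating:** While still gripped, a downward push gave about 22 N of reaction with the TCP height holding at about 124.5 mm, the same as when the pin hung in the rack. I then relaxed, opened the jaws and lifted clear.
- **Last checks:** Two camera views show the pin upright with its collar flat on the rail, and the rail still in its housing. Measured pin_grip height is 137.5 to 141 mm, against 140 expected. The gripper was about 170 mm above its release height with near-zero force.
- **Disagreements:** The cameras differ by up to about 8 mm in y on the pin's position (168 to 176 mm). The network's rail-hole estimates, with the hole covered by the collar, are about 2 mm in x and 4 mm in y from my hole measurement. The tool also picked up a tilt of about 2 degrees during the moves, and I could not correct it with these commands.

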